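Sort the left-hand and right-hand display brackets

TASK

Sort the two L-shaped aluminium brackets on the cutting mat: put the left-hand one in the tray stencilled with the left-hand outline and the right-hand one, its mirror image, in the tray stencilled with the right-hand outline. Each must lie flat on its tray's floor, web upright; they may be turned any way round.

Things in the scene. Friction and masses are not known exactly. Their poses are not given: they have to be found in the camera images.
- left_bracket_center (a point): Grip point of the loose aluminium left-hand bracket: centre of its upright web (50 long, 8 thick, top at 56 mm), 30 mm above its underside. L-shaped base plate 6 mm thick: long leg 84 x 26 under the web, side arm 26 wide at one end. x: along the leg, away from the arm's end; z up. Arm: x -42 to -16, y 13 to 53 mm, so to the left looking along x. On a 3 mm mat. The T bracket is neither hand.
- right_bracket_center (a point): Grip point of the loose aluminium right-hand bracket: centre of its upright web (50 long, 8 thick, top at 56 mm), 30 mm above its underside. L-shaped base plate 6 mm thick: long leg 84 x 26 under the web, side arm 26 wide at one end. x: along the leg, away from the arm's end; z up. Arm: x -42 to -16, y -13 to -53 mm, so to the right looking along x. On a 3 mm mat. The T bracket is neither hand.
- left_tray: Tray for the left-hand bracket: open, pale wood, fixed, 160 x 160 mm outside, 30 high, walls and floor 5 thick. On its floor, in black, the life-size outline of the left-hand bracket from above; the other tray has the mirror image, and they may have swapped sides. Origin: centre of its underside; z up, x along the outline's long leg, away from its arm's end.
- right_tray: Tray for the right-hand bracket: open, pale wood, fixed, 160 x 160 mm outside, 30 high, walls and floor 5 thick. On its floor, in black, the life-size outline of the right-hand bracket from above; the other tray has the mirror image, and they may have swapped sides. Origin: centre of its underside; z up, x along the outline's long leg, away from its arm's end.
Mind the look-alikes: they are no part of the job. What is shaped like the part that bears left_bracket_center but red is not meant.

How it is judged (in metres and radians):
At the end, for the whole second after the job is handed in: Each L-shaped bracket rests inside the tray of its own hand, released and still, base plate on the tray floor (height within 8 mm, tilt under 10 degrees), web upright. Turn and place within the tray are free (x of left_bracket_center in the frame of left_tray between -0.072 and 0.072 m and y of left_bracket_center in the frame of left_tray between -0.072 and 0.072 m and z of left_bracket_center in the frame of left_tray between 0.027 and 0.043 m and angle between each of left_bracket_center, right_bracket_center's own z axis and vertical below 0.175 rad and x of right_bracket_center in the frame of right_tray between -0.072 and 0.072 m and y of right_bracket_center in the frame of right_tray between -0.072 and 0.072 m and z of right_bracket_center in the frame of right_tray between 0.027 and 0.043 m and linear speed of each of left_bracket, right_bracket below 0.02 m/s); the robot touches nothing.
It also fails if it takes over 58 s, if anything falls off the work surface, if the arm or the gripper's body presses on something with over 40 N, if the wrist force passes 120 N, or if a joint passes its speed limit or range.

ROBOT

A 6-joint arm with a two-finger parallel gripper is mounted at the origin on the work surface. World frame = base frame: x ahead of the robot, y to its left, z up, the work surface at z = 0. Lengths are in m, angles in degrees, forces in N, time in s.
With the tool pointing down it reaches from about 0.4 to 0.825 m from the base axis. Payload 7 kg.
Tool frame: the origin (TCP) lies at the very end of the fingers, on their centre line; the grasp point (between the pads) lies 19 mm behind it; x points along the fingers, y is the direction in which the jaws open and shut, and the axes are right-handed (so a half turn about x gives the same grasp; the last joint's range is limited). The gripper opens to 88 mm and grips with 3 to 60 N. Pads are 19 mm wide; open, the fingers measure 130 mm over their backs; the gripper's body (78 mm by 193 mm) begins 47 mm behind the grasp point.
Start: joints at [89.444, 20.546, 0.682, 0, -70.136, -16.507], TCP at [0.198, 0.645, 0.227] pointing down, gripper open.
Joint ranges: [-176.03, 176.03], [-82.01, 121.73], [-58.28, 71.71], [-173.87, 95.51], [-174.79, -0.11], [-173.66, 173.66]. Speed limits (degrees/s): [136.94, 136.94, 172.46, 180, 180, 180].

INTERFACE

Orientations are given as [roll, pitch, yaw] about the fixed x, y, z axes, in that order (R = Rz(yaw) Ry(pitch) Rx(roll)).
In Python, from plant import monitor, eyes, ticket gives the robot as it stands. The module is installed in compiled form; this text tells all that it offers.
- The arm moves only by the shell command python3 -m crank 'ROWS'. ROWS is JSON, a list of rows, each an object with "linear": the shift along the world's x, y, z in units of 60 mm (1.0 is 60 mm), a list of three; "rot": the turn, a rotation vector about the world's x, y, z in units of 5 degrees (1.0 is 5 degrees), a list of three; "hand": the opening, from 0 (shut) to 1 (fully open). In form: [{"linear": [tx, ty, tz], "rot": [ax, ay, az], "hand": hand}, ...]. A call has 1 to 20 rows; each row shifts and turns the pose as measured when the row begins; what a row does not reach is not made up. A row lasts 1/8 s, in which the tool goes at most 62.5 mm and 10.7 degrees, less where a joint would pass 70% of its speed; a pose out of reach is approached as far as the arm can. A call is refused whole if a number of a shift passes 1 or a number of a turn 1, either way. A call with a gripper value outside its range is refused whole. The fingers move at their own pace and stop on an object; the grip force is fixed at half the most. Time passes only in rows, so rows that do not move let the fingers close. It gives the time, the measured TCP pose, the force and the opening at its end, in the units of the state.
- monitor.get_obs(): the state, without advancing time (a new reading comes with each control period).
- eyes.snapshot(name): name is "scene" or "side" or "wrist"; returns a dict with "image" (420x560x3 uint8, red, green, blue), "depth" (420x560 float32, m along the optical axis (not along the pixel's ray), 0 where there is no reading), "K" (3x3 intrinsics, pixels), "camera_from_world" (4x4, takes a point from world to camera coordinates); the wrist camera has in their place "hand_eye" (4x4, takes a point from camera to tool coordinates, whose origin is the TCP and whose axes are the tool frame's). Camera axes: x right, y up, looking along -z (the intrinsics and any distortion apply to the point x, -y, -z); pixel columns grow to the right and rows downward; lengths in m; the calibration is good to about 2 mm. A picture is of the moment at which its call begins: read the wrist's pose just before it.
- ticket.close_job(): hands the job in, once; it reports no verdict.
The state is a dict: "clock": time; "joint_pos": joint angles; "qvel": joint speeds; "tau": joint torques, N m; "tool_pos": TCP position; "orientation": TCP orientation; "force": force on the tool from outside, world axes, zero at the start; "moment": the same for the moment, N m; "opening": finger opening in m.
Only numpy, scipy, OpenCV 4.12 (cv2) and the standard library are available. Lean on these libraries where they do the work, as an engineer would, in place of code of your own. Each camera call takes 0.05 s, during which the arm holds its last target.

## Working session

There is one attempt and no reset: what is moved stays moved. The work goes in short steps, Python scripts to look and compute and a shell command to move; the robot and the scene stay as the last step left them, time stands still between calls to the robot, and variables do not carry over. Pictures are saved under pics/ and viewed, and the job is handed in when it is done.

```bash
mkdir -p pics; ls; python3 - <<'E'
from plant import monitor, eyes
import cv2, numpy as np, pickle
o=monitor.get_obs();print(o)
for n in ["scene","side","wrist"]:
    s=eyes.snapshot(n); pickle.dump(s,open(f"pics/{n}0.pkl","wb"))
    cv2.imwrite(f"pics/{n}0.png",s["image"][:,:,::-1])
    print(n,s["K"].tolist(),[k for k in s],s.get("camera_from_world",s.get("hand_eye")).round(3).tolist())
E
```

```text
pics
{'clock': 0.0, 'joint_pos': array([ 8.94440909e+01,  2.05897196e+01,  6.33924175e-01, -2.09280542e-02,
       -7.01357743e+01, -1.65071436e+01]), 'qvel': array([ 0.01471269, -0.06528265,  0.01938846,  0.03359544, -0.02805718,
        0.09890399]), 'tau': array([ 3.20988611e-04, -5.82713485e+01,  2.93054563e+01,  6.99708447e+00,
        6.95720402e-03, -1.49336333e-04]), 'tool_pos': array([0.19793559, 0.64481243, 0.22564065]), 'orientation': array([  94.38300716,   89.90633995, -102.68717238]), 'force': array([ 1.05092127, -0.28521803, -0.55566905]), 'moment': array([-0.01328449, -0.05778332, -0.0002888 ]), 'opening': 0.08753502307071014}
scene [[424.87278603149764, 0.0, 279.21580311199966], [0.0, 424.87278603149764, 212.86954091185402], [0.0, 0.0, 1.0]] ['image', 'depth', 'K', 'camera_from_world'] [[0.771, 0.637, 0.014, -0.341], [-0.414, 0.483, 0.772, 0.148], [0.485, -0.601, 0.636, -1.44], [0.0, 0.0, 0.0, 1.0]]
side [[398.0048124595733, 0.0, 277.3512275385119], [0.0, 398.0048124595733, 210.24171525638315], [0.0, 0.0, 1.0]] ['image', 'depth', 'K', 'camera_from_world'] [[-0.995, -0.102, 0.015, 0.453], [0.085, -0.727, 0.681, -0.112], [-0.059, 0.679, 0.732, -0.964], [0.0, 0.0, 0.0, 1.0]]
wrist [[337.54807423444066, 0.0, 279.9745876998198], [0.0, 337.54807423444066, 212.96864841169403], [0.0, 0.0, 1.0]] ['image', 'depth', 'K', 'hand_eye'] [[-0.0, 0.263, -0.965, -0.158], [1.0, 0.0, -0.0, 0.002], [0.0, -0.965, -0.263, -0.071], [0.0, 0.0, 0.0, 1.0]]
```

View pics/scene0.png

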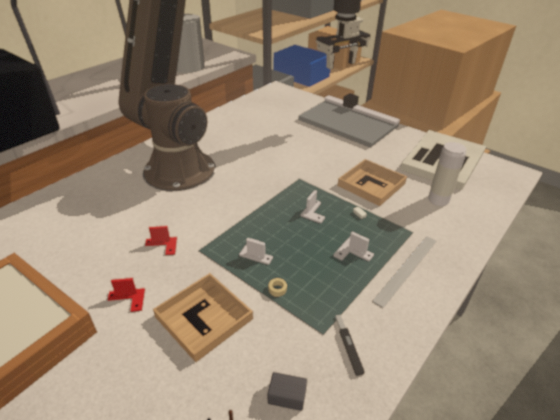

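View pics/side0.png

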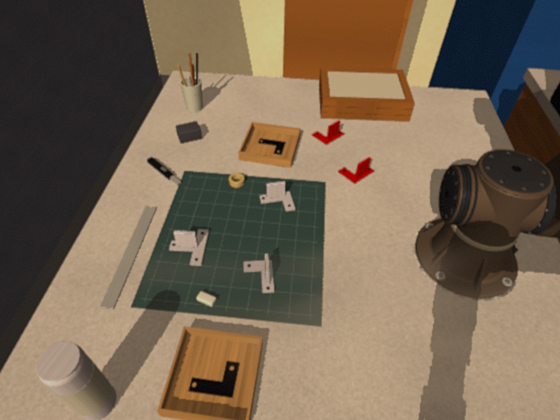

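View pics/wrist0.png

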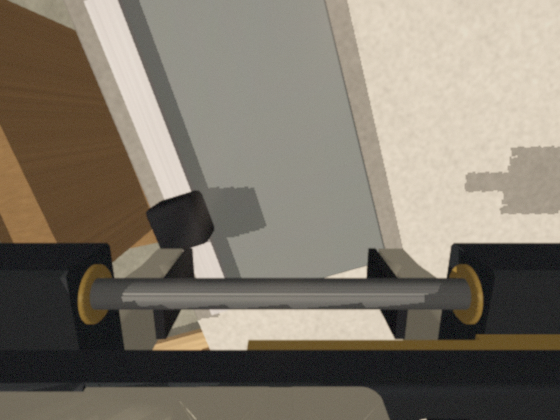

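The scene view shows three grey brackets on the mat at about (255,252), (313,208) and (353,248). The trays are at (203,315) and (372,181), and the red look-alikes are at left. Next I'll rectify both views onto the plate-top plane.

```bash
cat > h.py <<'E'
import pickle,numpy as np,cv2
def load(n): return pickle.load(open(f"pics/{n}.pkl","rb"))
def P(s):
    return s["K"]@np.diag([1,-1,-1.])@s["camera_from_world"][:3]
def ray(s,uv,z):
    M=P(s); H=M[:,[0,1,3]].copy(); H[:,2]+=M[:,2]*z
    uv=np.atleast_2d(uv); q=np.linalg.solve(H,np.c_[uv,np.ones(len(uv))].T); return (q[:2]/q[2]).T
def top(s,z,x0,x1,y0,y1,mm=1.0):
    # image: col = y1 - y (left is +y), row = x1 - x ; mm per pixel
    M=P(s); H=M[:,[0,1,3]].copy(); H[:,2]+=M[:,2]*z
    k=mm/1000; T=np.array([[0,-k,x1],[-k,0,y1],[0,0,1.]])
    return cv2.warpPerspective(s["image"],H@T,(int((y1-y0)/k),int((x1-x0)/k)),flags=cv2.INTER_LINEAR|cv2.WARP_INVERSE_MAP)
E
python3 - <<'E'
from h import *
for n in ["scene0","side0"]:
    s=load(n); print(ray(s,[[255,252],[313,208],[353,248],[203,315],[372,181]] if n=="scene0" else [[275,195],[260,275],[190,245],[270,145],[212,375]],0.009).round(3).tolist())
    im=top(s,0.009,0.0,0.9,-0.65,0.65,1.7)[:,:,::-1].copy()
    cv2.imwrite(f"pics/top_{n}.png",im)
E
```

```text
[[0.469, -0.133], [0.476, 0.118], [0.66, 0.049], [0.515, -0.361], [0.54, 0.358]]
[[0.477, -0.147], [0.484, 0.115], [0.663, 0.048], [0.516, -0.363], [0.544, 0.347]]
```

```bash
python3 - <<'E'
from h import *
out=[]
for n in ["scene0","side0"]:
    s=load(n)
    for j,(x,y,z) in enumerate([(0.475,-0.135,.009),(0.48,0.118,.009),(0.66,0.05,.009),(0.515,-.362,.005),(0.54,.355,.005)]):
        im=top(s,z,x-.09,x+.09,y-.09,y+.09,0.7)[:,:,::-1].copy()
        out.append(cv2.resize(im,(158,158)))
im=np.vstack([np.hstack(out[:5]),np.hstack(out[5:])])
cv2.imwrite("pics/crops.png",im)
E
```

```text
(no output)
```

View pics/crops.png

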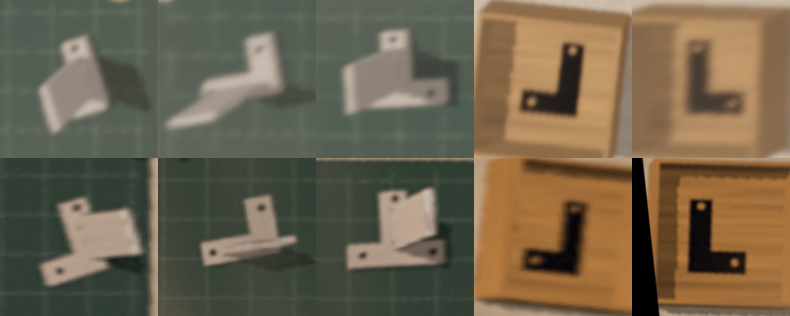

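The crops (up is +x, left is +y) settle the hands:
- The bracket near (0.475,-0.135) has its web on the upward bar and its arm going left, so it is left-hand.
- The one near (0.48,0.118) has its leg along y and its arm toward +x at the -y end, so it is right-hand.
- (0.66,0.05) is the T.
- The tray at y=-0.36 carries the left outline and the tray at y=+0.355 the right outline.

Next I'll get the webs from depth.

```bash
cat >> h.py <<'E'
def cloud(s):
    d=s["depth"]; v,u=np.nonzero(d>0); Z=d[v,u]; K=s["K"]
    pc=np.c_[(u-K[0,2])*Z/K[0,0],-(v-K[1,2])*Z/K[1,1],-Z,np.ones(len(Z))]
    return (pc@np.linalg.inv(s["camera_from_world"]).T)[:,:3]
E
python3 - <<'E'
from h import *
C={n:cloud(load(n+"0")) for n in("scene","side")}
for nm,(x,y) in dict(L=(.475,-.135),R=(.48,.118),T=(.66,.05)).items():
    A=[]
    for n,c in C.items():
        m=(abs(c[:,0]-x)<.075)&(abs(c[:,1]-y)<.075)
        w=c[m&(c[:,2]>.022)&(c[:,2]<.075)]
        pl=c[m&(c[:,2]>.006)&(c[:,2]<.014)]; mat=c[m&(c[:,2]<.0055)]
        r=cv2.minAreaRect((w[:,:2]*1000).astype(np.float32)); A.append(w)
        print(nm,n,len(w),"zmax",np.percentile(w[:,2],98).round(4),"rect",np.round(r[0],1),np.round(r[1],1),round(r[2],1),"plate z",np.median(pl[:,2]).round(4),"mat",np.median(mat[:,2]).round(4))
    r=cv2.minAreaRect((np.vstack(A)[:,:2]*1000).astype(np.float32)); print(nm,"both",np.round(r[0],1),np.round(r[1],1),round(r[2],1))
for nm,(x,y) in dict(Lt=(.515,-.362),Rt=(.54,.355)).items():
    for n,c in C.items():
        m=(abs(c[:,0]-x)<.12)&(abs(c[:,1]-y)<.12)
        w=c[m&(c[:,2]>.024)&(c[:,2]<.035)]
        r=cv2.minAreaRect((w[:,:2]*1000).astype(np.float32)); 
        print(nm,n,len(w),np.round(r[0],1),np.round(r[1],1),round(r[2],1))
E
```

```text
L scene 223 zmax 0.0606 rect [ 478.3 -139.8] [50.1 13. ] 18.9 plate z 0.0084 mat 0.0032
L side 229 zmax 0.0611 rect [ 476.9 -140.1] [48.9 14.1] 19.0 plate z 0.0086 mat 0.0031
L both [ 477.9 -139.8] [50.9 14.1] 19.0
R scene 122 zmax 0.0615 rect [471.4 112.7] [10. 53.] 9.9 plate z 0.0083 mat 0.0035
R side 115 zmax 0.061 rect [467.8 115.3] [ 8.  51.5] 10.4 plate z 0.0089 mat 0.0031
R both [470.2 113.7] [12.2 55.4] 10.4
T scene 232 zmax 0.0616 rect [672.4  49.5] [50.8 11.6] 1.6 plate z 0.0089 mat 0.0035
T side 268 zmax 0.061 rect [669.  51.] [50.3 10.3] 2.0 plate z 0.009 mat 0.0031
T both [670.8  49.9] [53.9 12.6] 2.0
Lt scene 826 [ 516.8 -359.6] [162.1 162.3] 83.6
Lt side 397 [ 515.4 -360. ] [166.3 160.9] 83.9
Rt scene 402 [542.2 350.9] [171.4 163.8] 88.5
Rt side 1097 [540.4 348.1] [161.9 161.1] 88.4
```

```bash
cat >> h.py <<'E'
from scipy.spatial.transform import Rotation as Ro
def pose():
    from plant import monitor
    o=monitor.get_obs(); R=Ro.from_euler('xyz',o["orientation"],degrees=True).as_matrix()
    print("t",round(o["clock"],2),"tcp",o["tool_pos"].round(4),"x",R[:,0].round(3),"jaw yaw",np.degrees(np.arctan2(R[1,1],R[0,1])).round(2),"F",o["force"].round(1),"open",round(o["opening"],4),"j6",o["joint_pos"].round(0)); return o,R
E
python3 - <<'E'
from h import *
pose()
for n in ("scene","side"):
    c=cloud(load(n+"0")); c=c[(c[:,2]>.065)&(c[:,0]>.25)&(c[:,0]<1)&(abs(c[:,1])<.75)]
    g=np.unique((c[:,:2]*20).round().astype(int),axis=0)/20
    print(n,[(float(a),float(b),round(float(c[(abs(c[:,0]-a)<.026)&(abs(c[:,1]-b)<.026)][:,2].max()),2)) for a,b in g])
E
```

```text
t 0.15 tcp [0.1979 0.6449 0.2259] x [-0.    -0.001 -1.   ] jaw yaw -107.07 F [ 0.2 -0.4 -0.8] open 0.0877 j6 [ 89.  21.   1.  -0. -70. -17.]
scene [(0.25, -0.7, 0.07), (0.25, -0.65, 0.07), (0.25, -0.6, 0.07), (0.25, -0.55, 0.07), (0.25, 0.65, 0.39), (0.25, 0.7, 0.39), (0.25, 0.75, 0.33), (0.3, -0.7, 0.07), (0.3, -0.65, 0.07), (0.3, -0.6, 0.07), (0.3, -0.55, 0.07), (0.35, -0.7, 0.07), (0.35, -0.65, 0.07), (0.35, -0.6, 0.07), (0.35, -0.55, 0.07), (0.4, -0.75, 0.07), (0.4, -0.7, 0.07), (0.4, -0.65, 0.07), (0.7, 0.4, 0.19), (0.7, 0.45, 0.19), (0.75, -0.55, 0.19), (0.75, 0.4, 0.19), (0.75, 0.45, 0.19), (0.8, -0.55, 0.19), (0.8, -0.5, 0.17), (0.8, 0.4, 0.18), (0.8, 0.45, 0.15)]
side [(0.25, -0.75, 0.07), (0.25, -0.7, 0.07), (0.25, -0.65, 0.07), (0.25, -0.6, 0.07), (0.25, -0.55, 0.07), (0.3, -0.75, 0.08), (0.3, -0.7, 0.07), (0.3, -0.65, 0.07), (0.3, -0.6, 0.07), (0.3, -0.55, 0.08), (0.35, -0.75, 0.07), (0.35, -0.7, 0.07), (0.35, -0.65, 0.07), (0.35, -0.6, 0.08), (0.35, -0.55, 0.07), (0.7, 0.4, 0.19), (0.7, 0.45, 0.19), (0.75, -0.55, 0.19), (0.75, 0.4, 0.19), (0.75, 0.45, 0.19), (0.8, -0.6, 0.18), (0.8, -0.55, 0.18), (0.8, -0.5, 0.17), (0.85, -0.55, 0.17)]
```

```bash
python3 -m crank '[{"linear":[0.35,-0.68,-0.1],"rot":[0,0,-0.97],"hand":1},{"linear":[0.35,-0.68,-0.1],"rot":[0,0,-0.97],"hand":1},{"linear":[0.35,-0.68,-0.1],"rot":[0,0,-0.97],"hand":1},{"linear":[0.35,-0.68,-0.1],"rot":[0,0,-0.97],"hand":1},{"linear":[0.35,-0.68,-0.1],"rot":[0,0,-0.97],"hand":1},{"linear":[0.35,-0.68,-0.1],"rot":[0,0,-0.97],"hand":1},{"linear":[0.35,-0.68,-0.1],"rot":[0,0,-0.97],"hand":1},{"linear":[0.35,-0.68,-0.1],"rot":[0,0,-0.97],"hand":1},{"linear":[0.35,-0.68,-0.1],"rot":[0,0,-0.97],"hand":1},{"linear":[0.35,-0.68,-0.1],"rot":[0,0,-0.97],"hand":1},{"linear":[0.35,-0.68,-0.1],"rot":[0,0,-0.97],"hand":1},{"linear":[0.35,-0.68,-0.1],"rot":[0,0,-0.97],"hand":1},{"linear":[0,0,0],"rot":[0,0,0],"hand":1}]'; python3 -c "
from h import *
pose()"
```

```text
clock: 1.78
tool_pos: [0.4536, 0.138, 0.1488]
orientation: [104.4, 89.8, -152.8]
force: [0.0, -0.8, 0.7]
opening: 0.0875
t 1.77 tcp [0.4536 0.138  0.1488] x [-0.004 -0.002 -1.   ] jaw yaw -167.13 F [ 0.  -0.8  0.7] open 0.0875 j6 [ 41.   6. -30.  -0. -55. -28.]
```

```bash
python3 -m crank '[{"linear":[0.28,-0.4,0],"rot":[0,0,-0.55],"hand":1},{"linear":[0,0,0],"rot":[0,0,0],"hand":1}]'; python3 - <<'E'
from h import *
o,R=pose()
from plant import eyes
s=eyes.snapshot("wrist")
im=s["image"][:,:,::-1].copy()
d=s["depth"];v,u=np.nonzero(d>0);Z=d[v,u];K=s["K"]
pc=np.c_[(u-K[0,2])*Z/K[0,0],-(v-K[1,2])*Z/K[1,1],-Z,np.ones(len(Z))]@s["hand_eye"].T
w=pc[:,:3]@R.T+o["tool_pos"]
m=(abs(w[:,0]-.47)<.07)&(abs(w[:,1]-.114)<.07)&(w[:,2]>.03)&(w[:,2]<.07)
r=cv2.minAreaRect((w[m][:,:2]*1000).astype(np.float32));print(m.sum(),r,np.percentile(w[m][:,2],98))
cv2.imwrite("pics/w1.png",im)
E
```

```text
clock: 2.02
tool_pos: [0.4708, 0.1136, 0.1488]
orientation: [102.3, 89.8, -157.7]
force: [-0.1, 0.7, -0.1]
opening: 0.0874
t 2.02 tcp [0.4708 0.1136 0.1488] x [-0.004 -0.002 -1.   ] jaw yaw -169.94 F [-0.1  0.7 -0.1] open 0.0874 j6 [ 37.   7. -29.  -0. -55. -27.]
693 ((467.05792236328125, 111.3495101928711), (7.9795660972595215, 50.224510192871094), 10.910197257995605) 0.05967800163212508
```

View pics/w1.png

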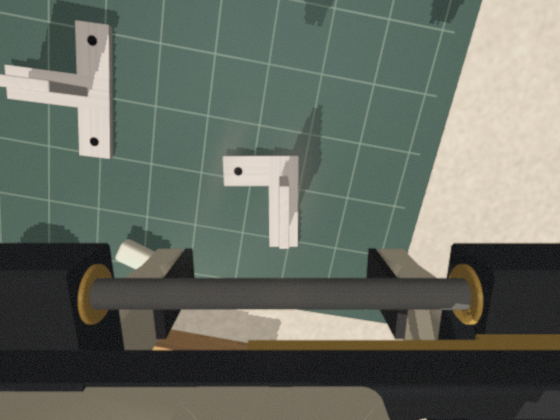

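The wrist view shows the R bracket at about (280,200), with its arm at (240,170) at the far end of the leg. That agrees with the scene estimate to within 3 mm.

```bash
python3 -m crank '[{"linear":[-0.03,-0.02,-0.7],"rot":[0,0,0],"hand":1},{"linear":[0,0,-0.7],"rot":[0,0,0],"hand":1},{"linear":[0,0,-0.4],"rot":[0,0,0],"hand":1},{"linear":[0,0,-0.32],"rot":[0,0,0],"hand":1},{"linear":[0,0,0],"rot":[0,0,0],"hand":0},{"linear":[0,0,0],"rot":[0,0,0],"hand":0},{"linear":[0,0,0],"rot":[0,0,0],"hand":0},{"linear":[0,0,0],"rot":[0,0,0],"hand":0},{"linear":[0,0,0],"rot":[0,0,0],"hand":0},{"linear":[0,0,0],"rot":[0,0,0],"hand":0},{"linear":[0,0,0],"rot":[0,0,0],"hand":0},{"linear":[0,0,0],"rot":[0,0,0],"hand":0}]'
```

```text
clock: 3.58
tool_pos: [0.4693, 0.1199, 0.0232]
orientation: [-55.4, 89.6, 45.3]
force: [-1.7, -0.0, 1.4]
opening: 0.0134
```

```bash
python3 -m crank '[{"linear":[0,0,0],"rot":[0,0,0],"hand":0},{"linear":[0,0,0],"rot":[0,0,0],"hand":0},{"linear":[0,0,0],"rot":[0,0,0],"hand":0},{"linear":[0,0,0],"rot":[0,0,0],"hand":0}]'; python3 - <<'E'
from h import *
pose()
E
```

```text
clock: 4.08
tool_pos: [0.469, 0.1197, 0.0231]
orientation: [-53.7, 89.7, 47.0]
force: [-0.1, -0.8, 2.1]
opening: 0.0078
t 4.08 tcp [0.469  0.1197 0.0231] x [ 0.004  0.004 -1.   ] jaw yaw -169.27 F [-0.1 -0.8  2.1] open 0.0078 j6 [ 38.  16. -38.  -0. -36. -27.]
```

```bash
python3 -m crank '[{"linear":[0,0,0.3],"rot":[0,0,0],"hand":0},{"linear":[0,0,0.5],"rot":[0,0,0],"hand":0},{"linear":[0,0,0.5],"rot":[0,0,0],"hand":0},{"linear":[0,0,0],"rot":[0,0,0],"hand":0}]'; python3 - <<'E'
from h import *
pose()
from plant import eyes
s=eyes.snapshot("scene");cv2.imwrite("pics/s2.png",s["image"][100:320,150:450,::-1].repeat(2,0).repeat(2,1))
E
```

```text
clock: 4.58
tool_pos: [0.4681, 0.1192, 0.1019]
orientation: [-39.4, 89.8, 61.3]
force: [0.4, 0.5, -2.1]
opening: 0.0077
t 4.58 tcp [0.4681 0.1192 0.1019] x [ 0.001  0.003 -1.   ] jaw yaw -169.3 F [ 0.4  0.5 -2.1] open 0.0077 j6 [ 38.  10. -33.  -0. -48. -27.]
```

View pics/s2.png

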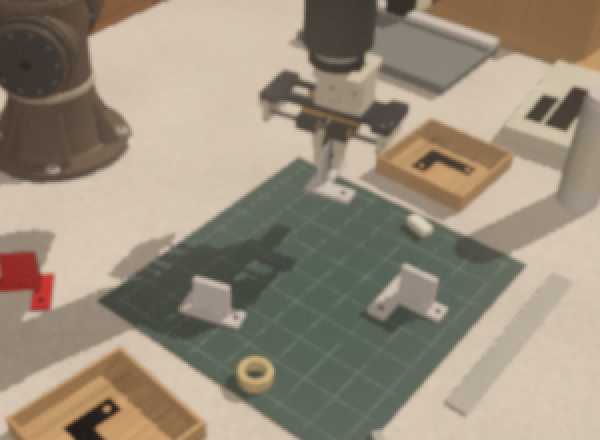

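The bracket is held level at (330,185) and weighs about 2 N. Next I'll carry it over the right-hand tray.

```bash
python3 -m crank '[{"linear":[0.1,0.4,0],"rot":[0,0,0],"hand":0},{"linear":[0.18,0.75,0],"rot":[0,0,0],"hand":0},{"linear":[0.18,0.75,0],"rot":[0,0,0],"hand":0},{"linear":[0.18,0.75,0],"rot":[0,0,0],"hand":0},{"linear":[0.15,0.65,0],"rot":[0,0,0],"hand":0},{"linear":[0.1,0.4,0],"rot":[0,0,0],"hand":0},{"linear":[0,0,0],"rot":[0,0,0],"hand":0}]'; python3 - <<'E'
from h import *
pose()
from plant import eyes
s=eyes.snapshot("side");cv2.imwrite("pics/s3.png",s["image"][:,:,::-1])
E
```

```text
clock: 5.5
tool_pos: [0.5182, 0.3496, 0.0901]
orientation: [113.5, 89.3, -145.9]
force: [-0.0, -0.4, -1.2]
opening: 0.0079
t 5.5 tcp [0.5182 0.3496 0.0901] x [-0.01  -0.007 -1.   ] jaw yaw -169.41 F [-0.  -0.4 -1.2] open 0.0079 j6 [ 52.  23. -15.  -0. -53. -41.]
```

View pics/s3.png

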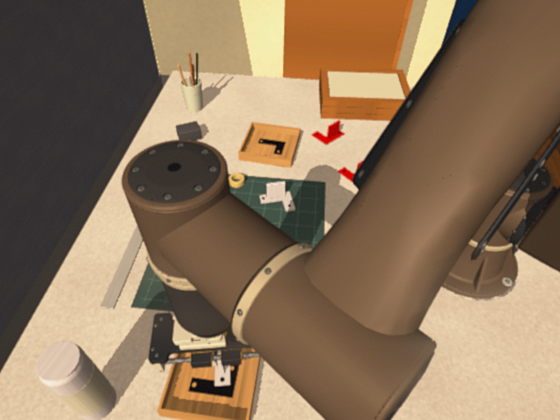

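```bash
python3 -m crank '[{"linear":[0.06,0.04,-0.4],"rot":[0,0,0],"hand":0},{"linear":[0,0,-0.35],"rot":[0,0,0],"hand":0},{"linear":[0,0,-0.2],"rot":[0,0,0],"hand":0},{"linear":[0,0,0],"rot":[0,0,0],"hand":0}]'
```

```text
clock: 6.05
tool_pos: [0.5197, 0.3485, 0.0291]
orientation: [116.9, 89.0, -142.6]
force: [1.2, 0.6, -1.2]
opening: 0.0079
```

```bash
python3 -m crank '[{"linear":[0,0,-0.05],"rot":[0,0,0],"hand":0},{"linear":[0,0,-0.02],"rot":[0,0,0],"hand":0},{"linear":[0,0,0],"rot":[0,0,0],"hand":0}]'
```

```text
clock: 6.42
tool_pos: [0.5205, 0.349, 0.0264]
orientation: [115.5, 89.2, -144.0]
force: [-0.5, -0.6, -1.9]
opening: 0.0073
```

Now about 1 mm above the floor. Next I'll lower slightly and release with a partial opening.

```bash
python3 -m crank '[{"linear":[0,0,-0.025],"rot":[0,0,0],"hand":0},{"linear":[0,0,0],"rot":[0,0,0],"hand":0.4},{"linear":[0,0,0],"rot":[0,0,0],"hand":0.4},{"linear":[0,0,0],"rot":[0,0,0],"hand":0.4},{"linear":[0,0,0],"rot":[0,0,0],"hand":0.4}]'
```

```text
clock: 7.05
tool_pos: [0.5212, 0.3498, 0.0262]
orientation: [113.7, 89.3, -145.8]
force: [0.7, -0.1, 0.4]
opening: 0.0342
```

```bash
python3 -m crank '[{"linear":[0,0,0.5],"rot":[0,0,0],"hand":0.4},{"linear":[0,0,0.8],"rot":[0,0,0],"hand":0.4},{"linear":[0,0,0.7],"rot":[0,0,0],"hand":1},{"linear":[-0.05,-0.57,0],"rot":[0,0,-0.96],"hand":1},{"linear":[-0.05,-0.57,0],"rot":[0,0,-0.96],"hand":1},{"linear":[-0.05,-0.57,0],"rot":[0,0,-0.96],"hand":1},{"linear":[-0.05,-0.57,0],"rot":[0,0,-0.96],"hand":1},{"linear":[-0.05,-0.57,0],"rot":[0,0,-0.96],"hand":1},{"linear":[-0.05,-0.57,0],"rot":[0,0,-0.96],"hand":1},{"linear":[-0.05,-0.57,0],"rot":[0,0,-0.96],"hand":1},{"linear":[-0.05,-0.57,0],"rot":[0,0,-0.96],"hand":1},{"linear":[-0.05,-0.57,0],"rot":[0,0,-0.96],"hand":1},{"linear":[-0.05,-0.57,0],"rot":[0,0,-0.96],"hand":1},{"linear":[-0.05,-0.57,0],"rot":[0,0,-0.96],"hand":1},{"linear":[-0.05,-0.57,0],"rot":[0,0,-0.96],"hand":1},{"linear":[-0.05,-0.57,0],"rot":[0,0,-0.96],"hand":1},{"linear":[0,0,0],"rot":[0,0,-0.96],"hand":1},{"linear":[0,0,0],"rot":[0,0,-0.96],"hand":1},{"linear":[0,0,0],"rot":[0,0,0],"hand":1}]'; python3 - <<'E'
from h import *
o,R=pose()
from plant import eyes
s=eyes.snapshot("wrist");cv2.imwrite("pics/w4.png",s["image"][:,:,::-1])
s=eyes.snapshot("side");cv2.imwrite("pics/s4.png",s["image"][:,:,::-1])
pickle.dump(s,open("pics/side4.pkl","wb"))
c=cloud(s)
m=(abs(c[:,0]-.54)<.075)&(abs(c[:,1]-.349)<.075)&(c[:,2]>.035)&(c[:,2]<.08)
r=cv2.minAreaRect((c[m][:,:2]*1000).astype(np.float32));print(m.sum(),r,np.percentile(c[m][:,2],98))
E
```

```text
clock: 9.43
tool_pos: [0.4789, -0.1093, 0.1516]
orientation: [95.8, 89.5, 122.0]
force: [-0.2, 0.5, -0.6]
opening: 0.0876
t 9.43 tcp [ 0.4789 -0.1093  0.1516] x [-0.004  0.007 -1.   ] jaw yaw 116.19 F [-0.2  0.5 -0.6] open 0.0876 j6 [ 10.   7. -28.  -1. -55. -73.]
188 ((521.6527099609375, 343.15301513671875), (7.93524169921875, 50.46982955932617), 10.400934219360352) 0.06352648449290942
```

View pics/w4.png

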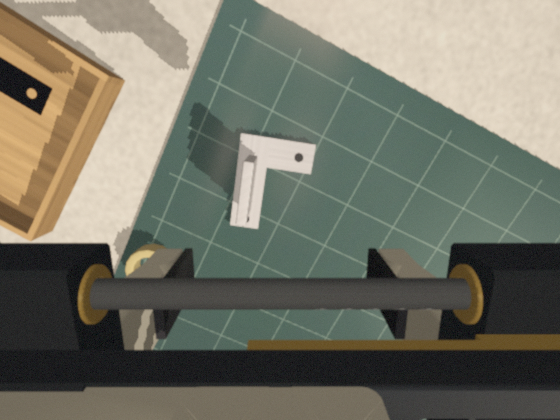

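View pics/s4.png

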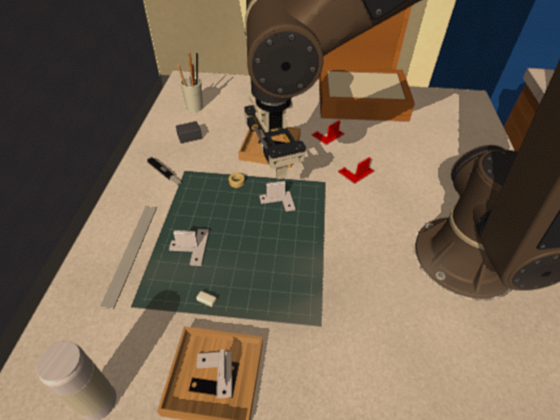

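The side view shows the R bracket flat in the right-hand tray at (215,368), with its web at (0.521,0.343). The wrist view shows L at about (250,190). Next I'll align on it.

```bash
python3 -m crank '[{"linear":[0,-0.3,0],"rot":[0,0,-0.72],"hand":1},{"linear":[0,-0.22,0],"rot":[0,0,-0.72],"hand":1},{"linear":[0,0,-0.6],"rot":[0,0,0],"hand":1},{"linear":[0,0,-0.5],"rot":[0,0,0],"hand":1},{"linear":[0,0,0],"rot":[0,0,0],"hand":1}]'; python3 -c "
from h import *
pose()"
```

```text
clock: 10.15
tool_pos: [0.48, -0.1412, 0.0851]
orientation: [77.2, 89.6, 96.2]
force: [-0.3, 0.6, 0.7]
opening: 0.0876
t 10.15 tcp [ 0.48   -0.1412  0.0851] x [-0.001  0.007 -1.   ] jaw yaw 109.04 F [-0.3  0.6  0.7] open 0.0876 j6 [  6.  13. -31.  -1. -46. -76.]
```

```bash
python3 - <<'E'
from h import *
for n in("scene0","side0"):
    s=load(n); uv=[[278,287]] if n=="scene0" else [[237,180]]
    print(ray(s,uv,.008)); c=cloud(s); m=(abs(c[:,0]-.55)<.1)&(abs(c[:,1]+.2)<.05)&(c[:,2]>.007)&(c[:,2]<.03)&(np.hypot(c[:,0]-.478,c[:,1]+.14)>.055)
    if m.sum(): print(c[m].min(0).round(3),c[m].max(0).round(3))
E
```

```text
[[ 0.59236825 -0.18576302]]
[ 0.452 -0.218  0.007] [ 0.618 -0.151  0.024]
[[ 0.59042755 -0.19466275]]
[ 0.462 -0.213  0.007] [ 0.612 -0.166  0.024]
```

The tape roll is at (0.59,-0.19), clear of the fingers. I'll descend and grip.

```bash
python3 -m crank '[{"linear":[-0.03,0.02,-0.5],"rot":[0,0,0],"hand":1},{"linear":[0,0,-0.35],"rot":[0,0,0],"hand":1},{"linear":[0,0,-0.18],"rot":[0,0,0],"hand":1},{"linear":[0,0,0],"rot":[0,0,0],"hand":0},{"linear":[0,0,0],"rot":[0,0,0],"hand":0},{"linear":[0,0,0],"rot":[0,0,0],"hand":0},{"linear":[0,0,0],"rot":[0,0,0],"hand":0},{"linear":[0,0,0],"rot":[0,0,0],"hand":0},{"linear":[0,0,0],"rot":[0,0,0],"hand":0},{"linear":[0,0,0],"rot":[0,0,0],"hand":0},{"linear":[0,0,0],"rot":[0,0,0],"hand":0},{"linear":[0,0,0],"rot":[0,0,0],"hand":0},{"linear":[0,0,0],"rot":[0,0,0],"hand":0}]'; python3 -c "
from h import *
pose()"
```

```text
clock: 11.78
tool_pos: [0.4838, -0.14, 0.029]
orientation: [17.8, 89.3, 36.9]
force: [0.6, -0.2, 0.2]
opening: 0.0082
t 11.78 tcp [ 0.4838 -0.14    0.029 ] x [ 0.009  0.007 -1.   ] jaw yaw 109.15 F [ 0.6 -0.2  0.2] open 0.0082 j6 [  6.  17. -35.  -1. -37. -76.]
```

```bash
python3 -m crank '[{"linear":[0,0,0.3],"rot":[0,0,0],"hand":0},{"linear":[0,0,0.5],"rot":[0,0,0],"hand":0},{"linear":[0,0,0.5],"rot":[0,0,0],"hand":0},{"linear":[0.08,-0.4,0],"rot":[0,0,0],"hand":0},{"linear":[0.14,-0.75,0],"rot":[0,0,0],"hand":0},{"linear":[0.14,-0.75,0],"rot":[0,0,0],"hand":0},{"linear":[0.14,-0.75,0],"rot":[0,0,0],"hand":0},{"linear":[0.14,-0.75,0],"rot":[0,0,0],"hand":0},{"linear":[0.08,-0.4,0],"rot":[0,0,0],"hand":0},{"linear":[0,0,0],"rot":[0,0,0],"hand":0}]'; python3 - <<'E'
from h import *
pose()
from plant import eyes
s=eyes.snapshot("scene");cv2.imwrite("pics/s5.png",s["image"][:,:,::-1])
E
```

```text
clock: 13.02
tool_pos: [0.5257, -0.3748, 0.1073]
orientation: [35.3, 89.4, 54.6]
force: [-0.1, 0.3, -1.4]
opening: 0.0075
t 13.03 tcp [ 0.5257 -0.3748  0.1073] x [ 0.006  0.008 -1.   ] jaw yaw 109.24 F [-0.1  0.3 -1.4] open 0.0075 j6 [-19.  23. -12.  -1. -55. -52.]
```

View pics/s5.png

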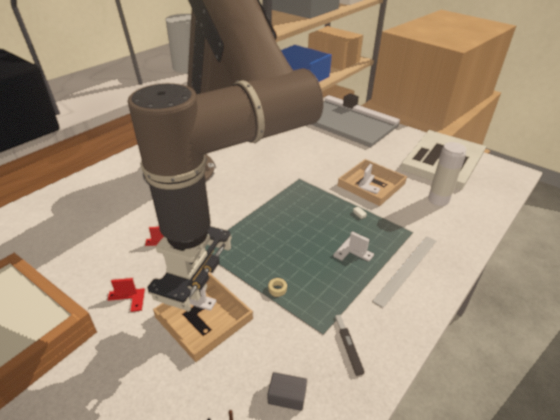

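The L bracket hangs level over the left-hand tray at (205,305), and R is still in its own tray at (370,180). I'll lower.

```bash
python3 -m crank '[{"linear":[0.04,-0.06,-0.5],"rot":[0,0,0],"hand":0},{"linear":[0,0,-0.4],"rot":[0,0,0],"hand":0},{"linear":[0,0,-0.25],"rot":[0,0,0],"hand":0},{"linear":[0,0,0],"rot":[0,0,0],"hand":0}]'; python3 -c "
from h import *
pose()"
```

```text
clock: 13.58
tool_pos: [0.5276, -0.3746, 0.0371]
orientation: [37.9, 89.4, 57.3]
force: [0.2, -0.0, -1.3]
opening: 0.0078
t 13.57 tcp [ 0.5276 -0.3746  0.0371] x [ 0.006  0.009 -1.   ] jaw yaw 109.39 F [ 0.2 -0.  -1.3] open 0.0078 j6 [-18.  28. -15.  -1. -47. -52.]
```

```bash
python3 -m crank '[{"linear":[0,-0.03,-0.06],"rot":[0,0,0],"hand":0},{"linear":[0,0,-0.03],"rot":[0,0,0],"hand":0},{"linear":[0,0,0],"rot":[0,0,0],"hand":0}]'; python3 -c "
from h import *
pose()"
```

```text
clock: 13.95
tool_pos: [0.529, -0.3765, 0.0337]
orientation: [21.2, 89.3, 40.6]
force: [-0.3, 0.1, -1.1]
opening: 0.0077
t 13.95 tcp [ 0.529  -0.3765  0.0337] x [ 0.009  0.007 -1.   ] jaw yaw 109.45 F [-0.3  0.1 -1.1] open 0.0077 j6 [-19.  28. -15.  -1. -47. -51.]
```

```bash
python3 -m crank '[{"linear":[0,0,-0.03],"rot":[0,0,0],"hand":0},{"linear":[0,0,-0.02],"rot":[0,0,0],"hand":0},{"linear":[0,0,0],"rot":[0,0,0],"hand":0}]'
```

```text
clock: 14.32
tool_pos: [0.5294, -0.3768, 0.0313]
orientation: [15.7, 89.3, 35.2]
force: [-0.2, -0.1, -1.1]
opening: 0.008
```

```bash
python3 -m crank '[{"linear":[0,0,-0.02],"rot":[0,0,0],"hand":0},{"linear":[0,0,0],"rot":[0,0,0],"hand":0.4},{"linear":[0,0,0],"rot":[0,0,0],"hand":0.4},{"linear":[0,0,0],"rot":[0,0,0],"hand":0.4},{"linear":[0,0,0],"rot":[0,0,0],"hand":0.4},{"linear":[0,0,0.4],"rot":[0,0,0],"hand":0.4},{"linear":[0,0,0.8],"rot":[0,0,0],"hand":0.4},{"linear":[0,0,0.8],"rot":[0,0,0],"hand":0.4},{"linear":[0,0.8,0.5],"rot":[0,0,0],"hand":0.4},{"linear":[0,0.8,0.3],"rot":[0,0,0],"hand":0.4},{"linear":[0,0.8,0],"rot":[0,0,0],"hand":0.4},{"linear":[0,0.8,0],"rot":[0,0,0],"hand":0.4},{"linear":[0,0.5,0],"rot":[0,0,0],"hand":0.4},{"linear":[0,0,0],"rot":[0,0,0],"hand":0.4}]'; python3 - <<'E'
from h import *
pose()
from plant import eyes
I=[]
for n in("scene","side"):
    s=eyes.snapshot(n);I.append(s["image"][:,:,::-1])
    c=cloud(s)
    for x,y in ((.516,-.36),(.541,.349)):
        m=(abs(c[:,0]-x)<.072)&(abs(c[:,1]-y)<.072)&(c[:,2]>.035)&(c[:,2]<.08)
        if m.sum()>20:
            r=cv2.minAreaRect((c[m][:,:2]*1000).astype(np.float32));print(n,m.sum(),np.round(r[0],1),np.round(r[1],1),r[2],np.percentile(c[m][:,2],98))
cv2.imwrite("pics/s6.png",cv2.resize(np.hstack(I),(800,300)))
E
```

```text
clock: 16.08
tool_pos: [0.5281, -0.1488, 0.204]
orientation: [15.6, 89.2, 35.0]
force: [0.2, 0.1, -0.2]
opening: 0.0352
t 16.07 tcp [ 0.5281 -0.1488  0.204 ] x [ 0.012  0.008 -1.   ] jaw yaw 109.36 F [ 0.2  0.1 -0.2] open 0.0352 j6 [  4.   9. -17.  -0. -62. -75.]
scene 218 [ 525.1 -378.6] [50.  10.6] 19.64326286315918 0.062641281213301
scene 65 [536.5 360.6] [117.4  64.8] 34.515708923339844 0.06447196849935405
side 55 [ 520.1 -374.8] [44.9  8.8] 20.143585205078125 0.05015796611987504
side 184 [521.6 343.3] [ 7.8 50.1] 10.468522071838379 0.06312968730310452
```

View pics/s6.png

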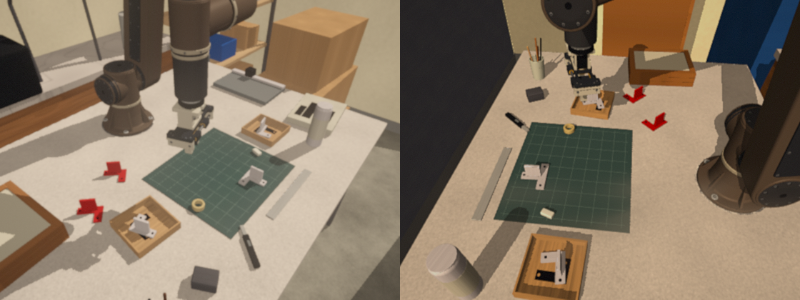

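Both brackets lie flat in their trays: L at (142,228) in the left half of the picture, R at (553,262) in the right half. The web tops are at 62.6 and 63.1 mm, against 61 expected.

```bash
python3 -c "
from plant import ticket
print(ticket.close_job())"
```

```text
the job is handed in; nothing more can be done
None
```

I put each bracket in the tray of its own hand, left alone the T bracket and the red look-alikes, and handed the job in at about 16 s of the 58 s allowed. No verdict was reported.

**Right-hand bracket:** it was on the mat at (0.470, 0.114) and went into the tray at (0.541, 0.349). The last check put its web at (0.522, 0.343), about 20 mm from the tray centre. The web top was at 63 mm against 61 mm expected.

**Left-hand bracket:** it was on the mat at (0.478, -0.140) and went into the tray at (0.516, -0.360). The last check put its web at (0.525, -0.379), again about 20 mm from the tray centre. The web top was at 62.6 mm against 61 mm expected.

Both looked flat and upright in the last pictures. The gripper was about 0.2 m up and touching nothing.

**Checks that disagreed or were weak:**
- **Right bracket, scene camera:** the last fit was unusable at 117 x 65 mm, because few points came back and they probably included tray wall. Its position rests on the side camera.
- **Left bracket, side camera:** the arm partly hid the bracket, and this view read about 6 mm differently, with the web top at 50 mm. I relied on the scene camera, which had the clear view.
- **Grip point:** I gripped both webs about 6 mm off centre. Neither bracket visibly tilted or slipped.

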